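# Close up and torque down a control module

## Task

Slide the loose black control module along the tray, away from the robot, until its end sits flush against the fixed module and its slotted tab is around the bolt. Then lift the click wrench out of its holder, set its square ring fully down over the bolt head and let go; take it again by the black handle and turn the bolt clockwise until the handle breaks away with its click, stopping there and not forcing the handle on to the end of its bend. Let go and leave the wrench lying on the bolt, with the module still flush and the screwdriver, jar and loose connector left where they are.

Things in the scene. Friction and masses are not known exactly. Their poses are not given: they have to be found in the camera images.
- module_center (a point): Loose control module, black, finned, 0.4-0.85 kg: body 110 mm long (x), 90 wide (y), 34 high, and on top a fin block 90 long, 60 wide, 16 high (50 in all). Point: on its centre line, 25 mm above its underside. x points to the fixed module, z up. Stands on the tray deck, which is 10 mm above the table, 35 to 65 mm short of the fixed module, slightly askew.
- module_face (a point): Centre of the loose module's leading end (55 mm ahead of its centre, 17 mm above its underside); x points out of the face.
- module: The loose module; origin under its centre. A flat tab, 7 mm thick, 65 long, sticks out 64 mm from its left side (+y) at deck level; the tab's slot, 28 mm wide, open to +x, axis 85 mm from the module's centre line, passes around the bolt's 12 mm stud, under the bolt head.
- neighbour_face (a point): Centre of the near end of the fixed module (same black finned body, screwed to the tray), 17 mm above the deck. x is the sliding direction, into the fixed module. When flush, the loose module's face point coincides with this one.
- bolt_top (a point): Top centre of the plain steel square bolt head, 28 mm across flats, 16 high, top edge chamfered; 85 mm left of the modules' centre line. x and y are square to its flats, z up. Turned clockwise (from above) it runs easily (about 0.15 N m) for an unknown 0.2 to 0.5 rad, then is tight. Seat the wrench with its handle along this x axis, away from the modules: other ways it swings into them.
- tray: Fixed aluminium tray, 420 x 460 mm, origin under its centre, deck 10 mm above the table. On it, from 27 mm left of the bolt's axis on leftwards, lies a steel plate 300 x 200 mm, its top 18 mm above the table (16.5 mm below the bolt's top): the seated wrench lies flat on it.
- wrench_ring (a point): Centre of the click wrench's steel ring, at its flat underside; x points along the wrench to the handle, z up. The ring is a 44 mm square block 18 mm high with a square through-hole 30.4 mm wide, sides along x and y, that goes over the bolt head. Fully down, this point is 16.5 mm below the bolt's top.
- wrench: The whole click wrench, 200 mm long, 0.46 kg, lying flat; origin under the ring's centre. Its centre of mass is about 55 mm from there.
- wrench_neck (a point): Steel neck between ring and breakaway pivot, 16 mm wide, 20 high; the point is 45 mm from the ring's centre, at half height. The only place free to grip while in the holder.
- holder: Holder of the wrench, fixed on the table: base 85 mm wide, 8 thick; origin under the ring's centre, x along the wrench. Two cheeks, tops 40 mm above the table, stand 5 mm off the handle's sides from 92 to 188 mm along x, keeping fingers off the handle: lift the wrench straight up 45 mm.
- wrench_grip (a point): Middle of the black handle, at half height: 150 mm from the ring's centre, 80 mm from the breakaway pivot (itself 70 mm from the ring's centre). Handle 22 mm wide, 24 high, from 90 to 178 mm from the ring's centre. x along the handle, outward.
- click_handle (a joint): Breakaway joint of the handle, rad: 0 straight, grows as it bends clockwise (from above). A sprung detent holds it straight up to 0.8-1 N m at the pivot (10-13 N sideways mid-handle; only a tight bolt resists so much); then it gives and the force falls, almost to nothing at its stop at 0.35. Clicked: beyond 0.10; forced on: beyond 0.31. Springs back when released.
- screwdriver: Bystander: screwdriver 200 mm long on the table to the right of the tray.
- jar: Bystander: white jar with a metal cap, 64 mm across, 75 mm high, on the table at the far left.
- connector: Bystander: loose black and grey connector, 70 x 35 x 34 mm, on the tray's far left corner.
Not all that is in view belongs to the job. Of the things like the wrench, leave any that is green; of the rest the larger one is meant. There is more than one size of the module; the job needs the larger.

How it is judged:
By the outcome, as a careful person would: the job done as asked, in the order asked, and still so for the second after the job is handed in, with the robot touching nothing.
It also fails if it takes over 72 s, if anything falls off the work surface, if the arm or the gripper's body presses on something with over 40 N, if the wrist force passes 120 N, or if a joint passes its speed limit or range.

## Robot

A 7-joint arm with a two-finger parallel gripper is mounted at the origin on the work surface. World frame = base frame: x ahead of the robot, y to its left, z up, the work surface at z = 0. Lengths are in m, angles in rad, forces in N, time in s.
With the tool pointing down it reaches from about 0.4 to 0.85 m from the base axis. Payload 6.9 kg.
Tool frame: the origin (TCP) lies midway between the tips of the shut fingers; the grasp point (between the pads) lies behind it (ctrl.pinch_z is the z of the grasp point in the tool frame, in m); z points along the fingers, y is the line along which they close (so a half turn about z gives the same grasp; the last joint's range is limited). The gripper opens to 85 mm and grips with 20 to 120 N. Pads are 22 mm wide; open, the fingers measure 114 mm over their backs; the gripper's body (76 mm by 85 mm) begins 54 mm behind the grasp point. The pads swing forward as they close: fully open they stand 13 mm farther back than shut.
Start: joints at [-1.208, 0.507, -0.238, 1.5, 0.126, 1.149, -0.155], TCP at [0.159, 0.604, 0.231] pointing down, gripper open.
Joint ranges: [-3.08, 3.08], [-0.24, 2.05], [-1.43, 1.35], [0, 2.5], [-1.52, 4.66], [0.17, 1.96], [-2.89, 2.89]. Speed limits (rad/s): [2.39, 2.39, 3.14, 3.14, 3.14, 3.14, 3.14].

## Interface

Orientations are given as a unit quaternion [w, x, y, z].
In Python, from station import ctrl, get_state, vision, ticket, models gives the robot as it stands. Calls block until the motion is done:
- ctrl.movep(position, orientation): joint-space move of the TCP to a pose.
- ctrl.movel(position, frame=None, max_speed=0.15): straight line of the TCP; frame=None keeps the orientation; max_speed is the mean speed in m/s.
- ctrl.set_joints(angles): joint-space move.
- ctrl.ungrasp() and ctrl.close_gripper(force=None): open the fingers fully, or close them until they stop; force is the grip in N (None keeps the last).
- ctrl.pause(seconds).
- ctrl.ik(position, orientation): joint angles nearest the present ones, or None.
- get_state(): the state.
- vision.grab_frame(name): name is "side" or "top"; returns (picture, depth): 480x640x3 uint8, blue, green, red; 480x640 float32, m along the optical axis (not along the pixel's ray), 0 where there is no reading.
- vision.camera_info(name): a dict with "mtx" (3x3 intrinsics, pixels), "R" (3x3) and "t" (3): a world point X has camera coordinates R X + t. Camera axes: x right, y down, z forward; pixel columns grow to the right and rows downward; lengths in m; the calibration is good to about 2 mm. A picture is of the moment at which its call begins. camera_info takes no time and is no camera call.
A pose or a line that the arm cannot do raises ctrl.Unreachable and nothing moves.
- ticket.close_job(): hands the job in; it is judged then, once.
Trained networks look in the newest picture that a camera, given by its name, has taken for a name from the list of things; names that differ only in an ending like _2 or _b are one class to them, and where a whole thing is asked for, a point or a joint stands for the part that bears it (a point fixed in the world has none). Each returns a list of dicts, best first, with "p" (0 to 1); they miss things now and then, are a little off and sometimes report something else, mostly with a low value. They report only what shows in the picture. A call takes as long as a camera call. They do not tell look-alikes from the thing itself.
- models.recognise(camera, target): "point" ([column, row] in pixels, amid what is visible of it).
- models.masks_of(camera, target): "mask" (480x640 bool, what is visible of it) and "point" ([column, row] in pixels, amid what is visible of it).
The state is a dict: "time": time; "qpos": joint angles; "qd": joint speeds; "tau": joint torques, N m; "tcp_pos": TCP position; "eef_rot": TCP orientation; "contact_force": force on the tool from outside, world axes, zero at the start; "wrist_torque": the same for the moment, N m; "width": finger opening in m; "gripper_force": force on a finger pad.
Only numpy, scipy, OpenCV 4.12 (cv2) and the standard library are available. Lean on these libraries where they do the work, as an engineer would, in place of code of your own. Each camera call takes 0.05 s, during which the arm holds its last target. There are 200 camera calls.

## Working session

There is one attempt and no reset: what is moved stays moved. The work goes in short steps, each a Python script; the robot and the scene stay as the last script left them, time stands still between calls to the robot, and variables do not carry over. Pictures are saved under pics/ and viewed, at most 10 in all, crops included, and the job is handed in when it is done.

```bash
ls; mkdir -p pics; python3 - <<'E'
from station import ctrl,get_state,vision,models
import cv2,numpy as np
s=get_state();print({k:(np.round(v,3).tolist()) for k,v in s.items()}, ctrl.pinch_z)
for n in("side","top"):
    im,d=vision.grab_frame(n);cv2.imwrite(f"pics/{n}0.png",im)
    c=vision.camera_info(n);print(n,np.round(c["mtx"],1).tolist(),np.round(c["R"],3).tolist(),np.round(c["t"],3).tolist(), (d>0).mean())
    for t in("module","wrench","wrench_ring","wrench_neck","bolt_top","module_face","neighbour_face","holder"):
        print(n,t,[(np.round(r["point"]).tolist(),round(r["p"],2)) for r in models.recognise(n,t)])
E
```

```text
pics
{'time': 0.0, 'qpos': [-1.208, 0.508, -0.238, 1.501, 0.126, 1.149, -0.155], 'qd': [-0.001, 0.001, 0.001, 0.0, -0.001, -0.0, -0.0], 'tau': [0.002, -62.06, -2.186, -24.965, 0.013, 0.012, -0.0], 'tcp_pos': [0.159, 0.604, 0.23], 'eef_rot': [-0.0, 0.128, 0.992, -0.001], 'contact_force': [0.375, -0.599, -1.088], 'wrist_torque': [0.08, -0.062, -0.024], 'gripper_force': 0.0, 'width': 0.085} -0.0187
side [[546.4, 0.0, 330.1], [0.0, 546.4, 245.3], [0.0, 0.0, 1.0]] [[0.923, -0.385, 0.008], [-0.29, -0.71, -0.641], [0.253, 0.59, -0.767]] [-0.482, 0.151, 1.292] 0.995947265625
side module [([278.0, 381.0], 0.79), ([377.0, 297.0], 0.77)]
side wrench [([308.0, 132.0], 0.64), ([313.0, 164.0], 0.61), ([198.0, 178.0], 0.59)]
side wrench_ring [([314.0, 163.0], 0.92), ([198.0, 178.0], 0.89), ([307.0, 128.0], 0.54), ([379.0, 269.0], 0.48)]
side wrench_neck [([314.0, 164.0], 0.98), ([198.0, 181.0], 0.98), ([310.0, 131.0], 0.5)]
side bolt_top [([382.0, 272.0], 0.56)]
side module_face [([374.0, 299.0], 0.86), ([275.0, 380.0], 0.82)]
side neighbour_face [([435.0, 274.0], 0.86)]
side holder [([293.0, 177.0], 0.92), ([313.0, 164.0], 0.63)]
top [[505.0, 0.0, 317.5], [0.0, 505.0, 233.6], [0.0, 0.0, 1.0]] [[-0.006, -1.0, 0.0], [-0.989, 0.006, -0.145], [0.145, -0.001, -0.989]] [-0.047, 0.507, 1.302] 0.9960026041666666
top module [([379.0, 218.0], 0.82), ([417.0, 320.0], 0.8)]
top wrench [([193.0, 221.0], 0.77), ([161.0, 328.0], 0.6), ([129.0, 188.0], 0.53)]
top wrench_ring [([165.0, 327.0], 0.79), ([122.0, 193.0], 0.71), ([193.0, 213.0], 0.62)]
top wrench_neck [([193.0, 214.0], 0.81), ([267.0, 142.0], 0.74), ([164.0, 326.0], 0.64), ([120.0, 192.0], 0.62)]
top bolt_top [([346.0, 200.0], 0.53)]
top module_face [([381.0, 219.0], 0.79), ([419.0, 323.0], 0.56)]
top neighbour_face [([375.0, 156.0], 0.92), ([348.0, 198.0], 0.27)]
top holder [([200.0, 220.0], 0.89), ([269.0, 144.0], 0.69)]
```

View pics/top0.png

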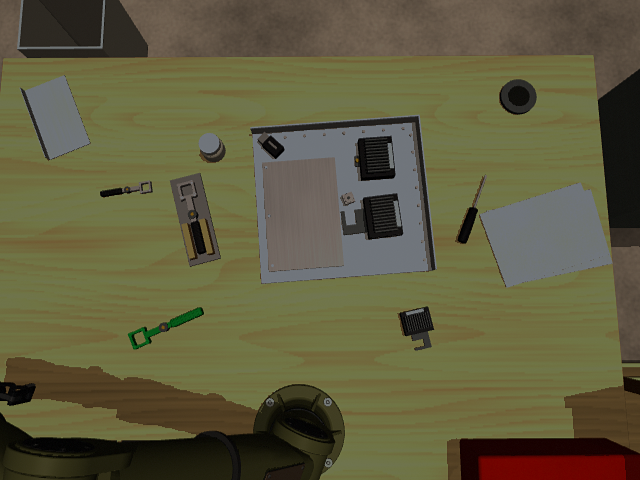

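View pics/side0.png

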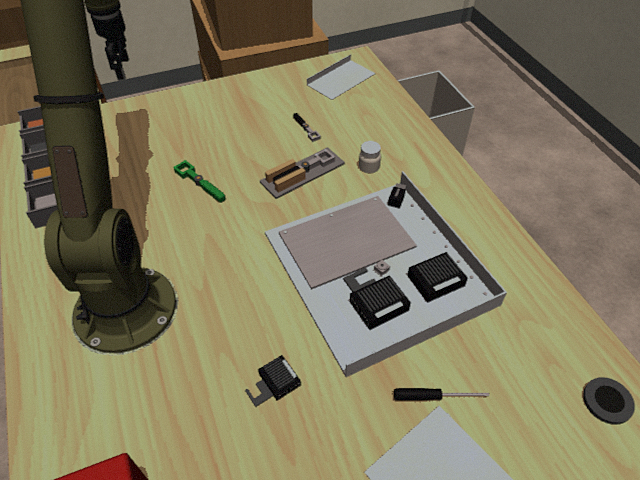

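The top view shows three wrench look-alikes: green at (165,327), a small black one at (125,190), and the larger one in the holder at (190,215), which I choose. There are two loose modules: a small one at (416,322), and the larger one on the tray at (381,217), which I choose. The fixed module is at (375,157) and the bolt at (348,199).

```bash
cat > h.py <<'E'
from station import ctrl,get_state,vision,models,ticket
import cv2,numpy as np
from scipy.spatial.transform import Rotation as Ro
def cloud(n):
    im,d=vision.grab_frame(n);c=vision.camera_info(n)
    v,u=np.mgrid[:480,:640];K=c["mtx"]
    P=np.stack([(u-K[0,2])/K[0,0]*d,(v-K[1,2])/K[1,1]*d,d],-1)
    W=(P-np.array(c["t"]).ravel())@np.array(c["R"])
    W[d==0]=np.nan
    return im,W
def ray(n,px,z):
    "intersection of a pixel's ray with height z"
    c=vision.camera_info(n);R=np.array(c["R"]);o=-R.T@np.array(c["t"]).ravel()
    r=R.T@np.linalg.inv(c["mtx"])@[px[0],px[1],1];return o+r*(z-o[2])/r[2]
def proj(n,X):
    c=vision.camera_info(n);p=np.array(c["mtx"])@(np.array(c["R"])@X+np.array(c["t"]).ravel());return p[:2]/p[2]
def quat(yaw):
    "tool down; finger closing line (tool y) at angle yaw from world y (mod pi), nearest to joint 7's middle"
    M=Ro.from_euler('z',yaw)*Ro.from_quat([1,0,0,0])   # tool x -> x, y -> -y, z -> -z
    x,y,z,w=M.as_quat();return [w,x,y,z]
def st(*a):
    s=get_state();print(*a,round(s["time"],2),"tcp",np.round(s["tcp_pos"],4),"F",np.round(s["contact_force"],1),"T",np.round(s["wrist_torque"],2),"w",round(s["width"],4));return s
E
python3 - <<'E'
from h import *
B={"loose/fixed":(0,)}
C={}
for n in("top","side"):
    im,W=cloud(n);C[n]=(im,W)
    print(n,"table z",np.nanmedian(W[440:470,200:230,2]) if n=="side" else np.nanmedian(W[340:360,250:330,2]))
    for t in("module","wrench","neighbour_face","bolt_top","holder","jar","connector","tray"):
        for r in models.masks_of(n,t):
            m=r["mask"];Q=W[m];Q=Q[np.isfinite(Q[:,0])]
            z=np.percentile(Q[:,2],[2,50,90,98])
            c,s,a=cv2.minAreaRect(Q[Q[:,2]>z[3]-.012][:,:2].astype(np.float32)*1000)
            print(n,t,round(r["p"],2),np.round(r["point"]),"n",len(Q),"med",np.round(np.median(Q,0),3),"z",np.round(z,3),"top rect",np.round(c,1),np.round(s,1),round(a,1))
np.savez("c.npz",**{n:C[n][1] for n in C},**{n+"i":C[n][0] for n in C})
# high-res view of area
im=C["top"][0];a=cv2.resize(im[170:275,160:420],None,fx=3,fy=3,interpolation=cv2.INTER_CUBIC);b=cv2.convertScaleAbs(a,alpha=1.8)
cv2.imwrite("pics/crop1.png",b)
E
```

```text
top table z 0.0010805941220811699
top module 0.77 [376. 218.] n 1874 med [ 0.546 -0.208  0.046] z [0.013 0.046 0.061 0.064] top rect [ 554.7 -224.5] [91.3 61. ] 6.6
top module 0.71 [416. 320.] n 1012 med [ 0.264 -0.312  0.023] z [-0.002  0.023  0.035  0.038] top rect [ 276.8 -308. ] [58.6 74.6] 10.6
top wrench 0.92 [125. 191.] n 370 med [0.633 0.468 0.015] z [-0.001  0.015  0.02   0.022] top rect [634.6 472. ] [ 31.4 134.9] 9.5
top wrench 0.89 [195. 214.] n 751 med [0.57  0.283 0.029] z [0.007 0.029 0.035 0.039] top rect [555.3 286.6] [198.9  44.7] 12.9
top wrench 0.89 [163. 326.] n 649 med [0.265 0.351 0.022] z [0.005 0.022 0.027 0.03 ] top rect [267.6 346.5] [ 42.3 200.5] 22.7
top wrench 0.54 [213. 148.] n 565 med [0.736 0.23  0.074] z [0.012 0.074 0.079 0.081] top rect [744.8 236. ] [53.2 54.9] 52.9
top neighbour_face 0.93 [375. 156.] n 1488 med [ 0.709 -0.207  0.048] z [0.016 0.048 0.061 0.065] top rect [ 716.4 -215.9] [92.8 71.5] 4.6
top holder 0.43 [377. 219.] n 1943 med [ 0.546 -0.208  0.046] z [0.011 0.046 0.06  0.064] top rect [ 554.7 -224.5] [91.3 61. ] 6.6
top jar 0.75 [21
[... 1671 characters left out ...]
7 0.039] top rect [ 603.2 -135.9] [31.5 30. ] 19.6
side holder 0.7 [292. 180.] n 1382 med [0.513 0.258 0.012] z [0.002 0.012 0.041 0.044] top rect [494.4 264.6] [96.8 69.4] 15.4
side jar 0.69 [369. 158.] n 579 med [0.736 0.217 0.052] z [0.007 0.052 0.077 0.08 ] top rect [742.6 231.2] [55.2 52. ] 56.7
side connector 0.61 [398. 197.] n 352 med [0.744 0.063 0.036] z [0.009 0.036 0.042 0.046] top rect [754.4  75.4] [71.9 35.7] 48.7
side connector 0.21 [386. 269.] n 124 med [ 0.602 -0.139  0.033] z [0.023 0.033 0.037 0.039] top rect [ 602.4 -136.5] [31.6 28. ] 25.0
side tray 0.64 [385. 273.] n 23807 med [ 0.615 -0.136  0.015] z [0.006 0.015 0.045 0.058] top rect [ 721.8 -210.4] [619.8 309. ] 51.6
```

View pics/crop1.png

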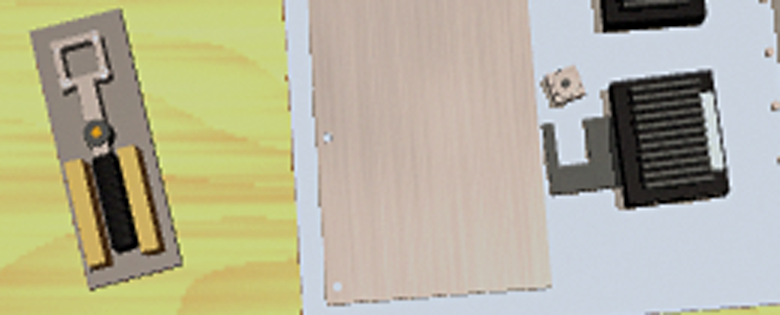

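The crop confirms the choice: the larger wrench lies in the holder, ring at about (187,190) and handle toward the robot. The bolt head at (348,199) is turned about 20°, and the slot of the loose module's tab faces it. Next I refine the poses from the saved clouds.

```bash
python3 - <<'E'
from h import *
D=np.load("c.npz")
def fit(n,lo,hi,zl,zh,lab):
    W=D[n].reshape(-1,3);m=(W[:,0]>lo[0])&(W[:,0]<hi[0])&(W[:,1]>lo[1])&(W[:,1]<hi[1])&(W[:,2]>zl)&(W[:,2]<zh)
    Q=W[m];c,s,a=cv2.minAreaRect(Q[:,:2].astype(np.float32)*1000);print(n,lab,len(Q),"c",np.round(c,1),np.round(s,1),round(a,1),"mean",np.round(Q.mean(0)*1000,1))
for n in("top","side"):
    fit(n,(.64,-.29),(.79,-.14),.052,.08,"fixed fins"); fit(n,(.48,-.30),(.63,-.155),.052,.08,"loose fins")
    fit(n,(.58,-.165),(.63,-.11),.028,.05,"bolt")
    fit(n,(.59,.24),(.70,.35),.018,.04,"ring side"); fit(n,(.44,.2),(.56,.33),.0365,.05,"cheeks")
    fit(n,(.44,.2),(.70,.36),.005,.05,"holder")
    im=D[n+"i"];hsv=cv2.cvtColor(im,cv2.COLOR_BGR2HSV).reshape(-1,3).astype(int);W=D[n].reshape(-1,3)
    m=(abs(W[:,0]-.6)<.25)&(W[:,1]>-.15)&(W[:,1]<.16)&(abs(W[:,2]-.017)<.008)&(hsv[:,1]>30)&((hsv[:,0]<17)|(hsv[:,0]>165))
    mm=cv2.morphologyEx(m.reshape(480,640).astype(np.uint8),cv2.MORPH_OPEN,np.ones((7,7)))
    Q=W[mm.ravel()>0];c,s,a=cv2.minAreaRect(Q[:,:2].astype(np.float32)*1000);print(n,"plate",len(Q),np.round(c,1),np.round(s,1),round(a,1),np.median(Q[:,2]))
# wrench ring/neck heights at points along wrench axis
a=cv2.resize(D["topi"][172:232,170:215],None,fx=9,fy=9,interpolation=cv2.INTER_CUBIC)
b=cv2.resize(D["topi"][185:215,325:370],None,fx=9,fy=9,interpolation=cv2.INTER_CUBIC)
b=cv2.copyMakeBorder(b,0,a.shape[0]-b.shape[0],0,0,cv2.BORDER_CONSTANT)[:, :390]
cv2.imwrite("pics/crop2.png",cv2.convertScaleAbs(np.hstack([a[:, :405],b]),alpha=1.8))
print(get_state()["time"])
for yw in(4.6,94.6,-85.4): print(ctrl.ik([.555,-.225,.15],quat(np.radians(yw))))
E
```

```text
top fixed fins 561 c [ 716.4 -215.9] [92.8 71.5] 4.6 mean [ 716.4 -210.4   58.9]
top loose fins 479 c [ 554.7 -224.5] [91.3 61. ] 6.6 mean [ 555.  -224.    59.3]
top bolt 106 c [ 605.  -133.4] [28.4 27.3] 19.5 mean [ 604.7 -133.4   34.2]
top ring side 234 c [621.8 301.3] [66.9 45.8] 13.4 mean [623.9 301.6  27.1]
top cheeks 477 c [503.7 270.8] [110.4  65.4] 14.7 mean [497.3 268.5  41.3]
top holder 2908 c [570.1 279.7] [259.1 159.3] 0.1 mean [555.7 280.3  19.7]
top plate 5155 [565.9  -8.1] [298.6 199.3] 3.9 0.01900768005029678
side fixed fins 759 c [ 714.2 -212.5] [93.8 63.2] 4.6 mean [ 713.6 -213.5   58.5]
side loose fins 788 c [ 553.3 -226. ] [92.5 64. ] 8.1 mean [ 553.1 -227.    58.5]
side bolt 119 c [ 603.2 -135.9] [31.5 30. ] 19.6 mean [ 602.6 -136.7   33.6]
side ring side 189 c [621.7 299.4] [66.6 48.6] 11.2 mean [624.2 298.9  26. ]
side cheeks 343 c [494.7 267. ] [99.3 70.5] 15.9 mean [494.7 265.8  40.8]
side holder 1938 c [569.8 279.9] [159.7 259.5] 90.0 mean [546.6 270.   21.6]
side plate 0 [0. 0.] [0. 0.] 0.0 nan
1.8
[-0.22775694  0.76328946  1.05460921  1.69506166 -0.72787808  1.12837129
 -0.44878649]
[-0.10992556  0.65314244  0.77585378  1.69370974 -0.52484596  1.01469765
  0.92889466]
[-0.25832382  0.81187755  1.15084311  1.69538569 -0.79800065  1.18202477
 -1.95366845]
  return _methods._mean(a, axis=axis, dtype=dtype,
  ret = ret.dtype.type(ret / rcount)
```

View pics/crop2.png

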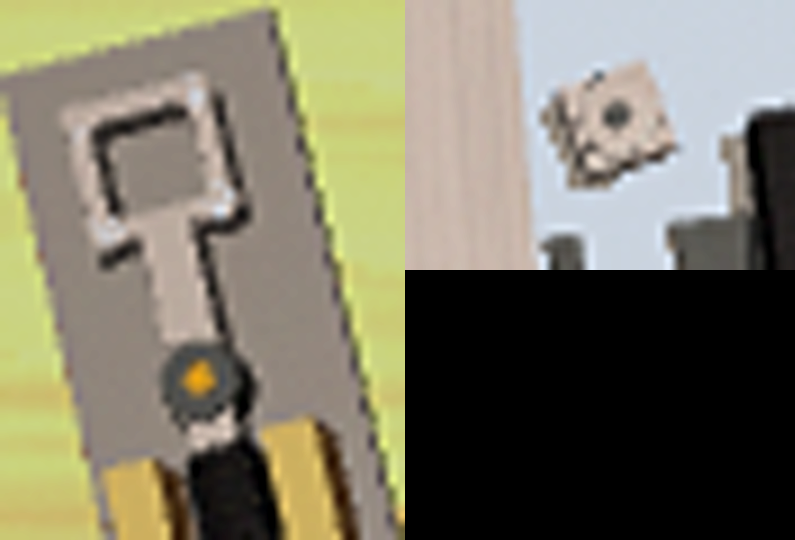

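```bash
cat >> h.py <<'E'
def movel(p,yaw=None,v=0.15):
    ctrl.movel(list(p),quat(yaw) if yaw is not None else None,max_speed=v)
def guarded(p0,d,n,step,stop,v=0.03,yaw=None):
    "step from p0 along unit d up to n steps, until stop(state)"
    p=np.array(p0,float)
    for i in range(n):
        p=p+np.array(d)*step;movel(p,yaw,v);s=get_state()
        if stop(s):break
    return p,s,i+1
E
python3 - <<'E'
from h import *
px=lambda x,y:(170+(x+.5)/9-.5,172+(y+.5)/9-.5)
print("ring",ray("top",px(148,158),.027),"pivot",ray("top",px(200,378),.03))
y0=np.radians(7.);y1=np.radians(4.2)
ctrl.movep([.554,-.2252,.16],quat(y0));st("above")
movel([.554,-.2252,.075]);st()
p,s,i=guarded([.554,-.2252,.075],[0,0,-1],8,.004,lambda s:s["contact_force"][2]>6,.05);st("down",i)
ctrl.close_gripper(30);st("closed")
E
```

```text
ring [0.63219036 0.30473575 0.027     ] pivot [0.56424414 0.28632244 0.03      ]
above 5.03 tcp [ 0.5544 -0.2243  0.1598] F [-0.7  1.  -0.3] T [-0.04  0.   -0.06] w 0.0852
5.74 tcp [ 0.5543 -0.2257  0.0756] F [ 0.4 -0.2 -0.1] T [-0.   -0.02  0.02] w 0.0853
down 8 7.74 tcp [ 0.5539 -0.2251  0.0427] F [ 0.2 -0.6  0.5] T [ 0.04  0.   -0.04] w 0.0855
closed 8.11 tcp [ 0.5541 -0.2257  0.0434] F [0.1 0.1 3.3] T [-0.16  0.11  0.06] w 0.0595
```

```bash
python3 - <<'E'
from h import *
y1=np.radians(4.2);u=np.array([np.cos(y1),np.sin(y1),0])
tgt=np.array([.6053,-.2199,.043])
movel(tgt-u*.006,y1,.06);st("near")
p,s,i=guarded(tgt-u*.006,u,12,.0015,lambda s:s["contact_force"]@u<-12,.03);st("contact",i)
ctrl.ungrasp();st("open")
movel([*p[:2],.12]);
b=p-u*.1
movel([*b[:2],.12],v=.25);ctrl.close_gripper(60);movel([*b[:2],.028],v=.2);st("behind")
E
```

```text
near 9.02 tcp [ 0.5975 -0.2213  0.0434] F [-6.  -1.2  7.5] T [-0.21  1.33  0.07] w 0.0594
contact 7 10.77 tcp [ 0.6057 -0.2208  0.0434] F [-13.4   0.3  11.3] T [-0.23  2.63  0.08] w 0.0595
open 11.15 tcp [ 0.6101 -0.2192  0.0428] F [ 0.  -1.1  0.4] T [ 0.01  0.   -0.01] w 0.0852
behind 13.74 tcp [ 0.5102 -0.2275  0.0287] F [-0.1  0.4  0.4] T [-0.01  0.03  0.02] w 0.0
```

```bash
python3 - <<'E'
from h import *
y1=np.radians(4.2);u=np.array([np.cos(y1),np.sin(y1),0])
p0=np.array([.6053,-.2199,.028])-u*.085
movel(p0,v=.1)
F=[]
def stop(s):
    F.append((round(float(s["tcp_pos"]@u),4),round(float(s["contact_force"]@u),1)));return F[-1][1]<-22
p,s,i=guarded(p0,u,30,.0015,stop,.04);st("push",i);print(F)
movel(p-u*.03,v=.15);movel([*(p-u*.03)[:2],.22],v=.3)
ctrl.ungrasp()
for n in("top","side"):
    im,W=cloud(n);W=W.reshape(-1,3)
    cv2.imwrite(f"pics/{n}1.png",im)
    for lo,hi in(((.66,-.29),(.79,-.14)),((.54,-.30),(.654,-.155))):
        m=(W[:,0]>lo[0])&(W[:,0]<hi[0])&(W[:,1]>lo[1])&(W[:,1]<hi[1])&(W[:,2]>.052)&(W[:,2]<.075)
        c,s,a=cv2.minAreaRect(W[m][:,:2].astype(np.float32)*1000);print(n,np.round(c,1),np.round(s,1),round(a,1))
st()
im=cv2.imread("pics/top1.png");im2=cv2.imread("pics/side1.png")
f=lambda a:cv2.convertScaleAbs(cv2.resize(a,None,fx=5,fy=5,interpolation=cv2.INTER_CUBIC),alpha=1.8)
cv2.imwrite("pics/crop3.png",np.hstack([f(im[130:240,335:410]),f(im2[240:350,360:440])]))
E
```

```text
push 19 18.75 tcp [ 0.5407 -0.2247  0.0279] F [-25.5   2.   17.3] T [0.4  5.37 0.05] w -0.0001
[(0.504, -0.1), (0.5056, 0.5), (0.5071, 0.5), (0.5087, 0.4), (0.5102, -0.2), (0.5117, -0.4), (0.5132, 0.2), (0.5147, -0.8), (0.5162, -0.2), (0.5177, -0.5), (0.5192, 0.1), (0.5207, -0.1), (0.5222, 0.1), (0.5227, -3.0), (0.5228, -9.2), (0.5228, -13.3), (0.5228, -17.1), (0.5228, -21.4), (0.5228, -25.3)]
top [ 713.5 -205. ] [ 72.  104.5] 82.3
top [0. 0.] [0. 0.] 0.0
side [ 714.4 -211.8] [93.8 63.7] 4.3
side [ 605.5 -221.4] [92.3 62.1] 3.8
20.77 tcp [ 0.519  -0.2262  0.22  ] F [-0.   0.3  0.6] T [ 0.01 -0.01  0.01] w 0.0855
```

View pics/crop3.png

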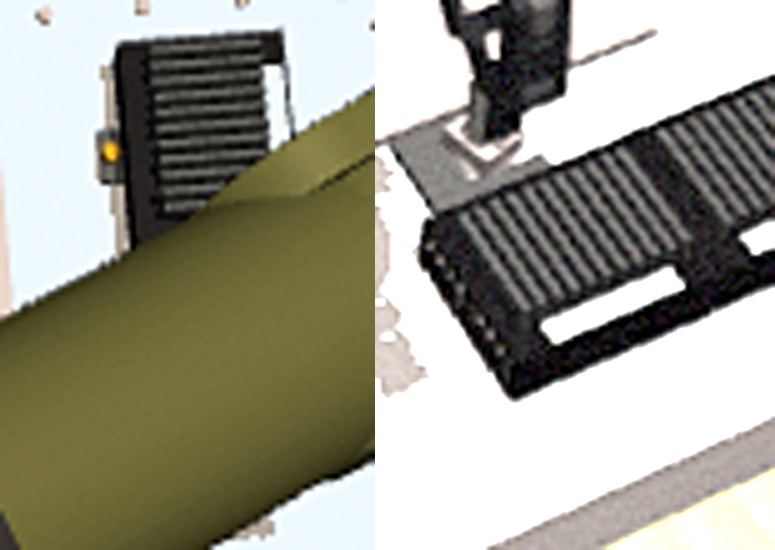

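The crop shows the loose module end to end with the fixed one, with the tab under the bolt head. Fin-block spacing is 109.3 mm at the same yaw, so it is flush. Now the wrench.

```bash
python3 - <<'E'
from h import *
r=np.radians
for base in(0,np.pi):
    for p,y in(([.589,.293,.1],15.2),([.589,-.092,.1],-70.5),([.554,.007,.06],-70.5),([.604,.015,.06],-90),([.66,.005,.06],-115)):
        q=ctrl.ik(p,quat(r(y)+base));print(round(base),p,y,None if q is None else np.round(q,2))
y=r(15.2)
ctrl.movep([.5888,.2929,.14],quat(y));ctrl.movel([.5888,.2929,.05],max_speed=.2)
p,s,i=guarded([.5888,.2929,.05],[0,0,-1],13,.003,lambda s:s["contact_force"][2]>6,.06);st("down",i)
ctrl.close_gripper(100);st("grip")
E
```

```text
0 [0.589, 0.293, 0.1] 15.2 [-1.01  0.9   1.04  1.58 -0.83  1.15 -1.09]
0 [0.589, -0.092, 0.1] -70.5 [-0.52  1.    1.33  1.76 -1.02  1.27 -1.72]
0 [0.554, 0.007, 0.06] -70.5 [-0.72  1.03  1.33  1.91 -1.1   1.2  -1.77]
0 [0.604, 0.015, 0.06] -90 [-0.69  1.08  1.33  1.77 -1.11  1.27 -2.19]
0 [0.66, 0.005, 0.06] -115 [-0.62  1.13  1.33  1.61 -1.13  1.34 -2.7 ]
3 [0.589, 0.293, 0.1] 15.2 [-0.25  0.7  -0.44  1.57  0.34  0.95  1.04]
3 [0.589, -0.092, 0.1] -70.5 [-0.21  0.65  0.53  1.75 -0.42  0.85  0.85]
3 [0.554, 0.007, 0.06] -70.5 [-0.38  0.65  0.52  1.9  -0.48  0.71  0.76]
3 [0.604, 0.015, 0.06] -90 [-0.43  0.74  0.62  1.77 -0.56  0.82  0.46]
3 [0.66, 0.005, 0.06] -115 [-0.43  0.84  0.72  1.61 -0.65  0.95  0.08]
down 13 26.54 tcp [0.5887 0.2929 0.0107] F [ 0.8  0.1 -0.7] T [-0.05  0.02  0.01] w 0.0854
grip 27.19 tcp [0.589  0.2927 0.0115] F [-0.8 -0.6  3.8] T [-0.15  0.27  0.05] w 0.0138
```

```bash
python3 - <<'E'
from h import *
r=np.radians
movel([.589,.2927,.10],v=.15);st("lift")
ctrl.movep([.589,-.092,.12],quat(r(-70.5)));st("above bolt")
movel([.589,-.092,.062],v=.15);st()
f=lambda a:cv2.convertScaleAbs(cv2.resize(a,None,fx=6,fy=6,interpolation=cv2.INTER_CUBIC),alpha=1.6)
cs=[]
for n,k in(("top",(346,197)),("side",(382,268))):
    im,W=cloud(n);np.save(f"w_{n}.npy",W);cv2.imwrite(f"pics/{n}2.png",im)
    cs.append(f(im[k[1]-45:k[1]+45,k[0]-33:k[0]+33]))
    print([(np.round(q["point"]),round(q["p"],2)) for q in models.recognise(n,"wrench_ring")])
cv2.imwrite("pics/crop4.png",np.hstack(cs))
E
```

```text
lift 27.93 tcp [0.5882 0.293  0.0989] F [-0.7  0.3 -4.5] T [ 0.03 -0.08  0.  ] w 0.0135
above bolt 29.37 tcp [ 0.5895 -0.0903  0.1195] F [ 0.6  0.2 -4.8] T [ 0.   -0.02 -0.03] w 0.0135
29.9 tcp [ 0.5891 -0.0919  0.0622] F [ 0.  -0.2 -4.5] T [-0.06 -0.03  0.05] w 0.0137
[(array([145., 333.]), 0.9), (array([130., 190.]), 0.62), (array([310., 208.]), 0.6), (array([376., 200.]), 0.35)]
[(array([309., 131.]), 0.67), (array([400., 195.]), 0.67), (array([197., 178.]), 0.63), (array([372., 246.]), 0.62)]
```

View pics/crop4.png

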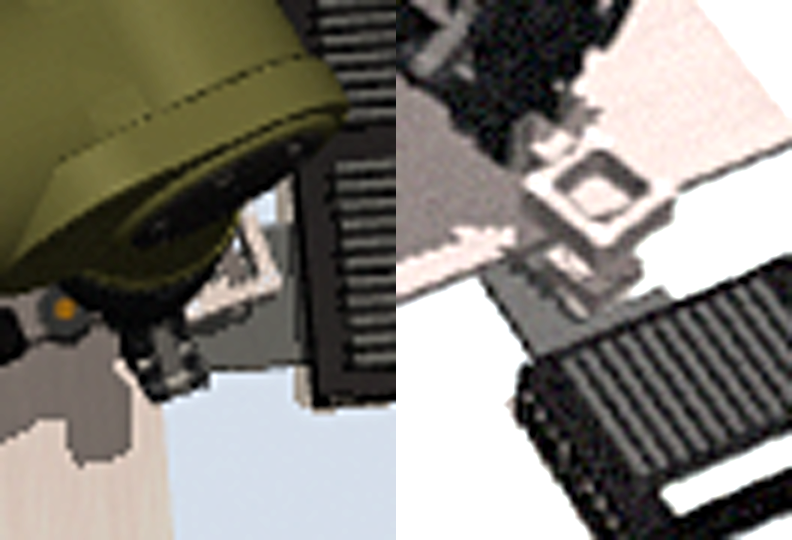

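```bash
python3 - <<'E'
from h import *
D=np.load("c.npz");Ws=np.load("w_side.npy").reshape(-1,3)
im=cv2.imread("pics/side2.png");im0=D["sidei"]
f=lambda a:cv2.convertScaleAbs(cv2.resize(a,None,fx=12,fy=12,interpolation=cv2.INTER_CUBIC),alpha=1.2)
cv2.imwrite("pics/crop5.png",np.hstack([f(im[238:282,366:398]),f(im0[250:294,366:398])]))
b=np.array([.604,-.1346])
m=(np.hypot(*(Ws[:,:2]-b).T)<.033)&(Ws[:,2]>.068)&(Ws[:,2]<.09)
c,s,a=cv2.minAreaRect(Ws[m][:,:2].astype(np.float32)*1000);print(m.sum(),np.round(c,1),np.round(s,1),a,np.median(Ws[m][:,2]))
W0=D["side"].reshape(-1,3);m=(np.hypot(*(W0[:,:2]-b).T)<.025)&(W0[:,2]>.0325)&(W0[:,2]<.045)
c,s,a=cv2.minAreaRect(W0[m][:,:2].astype(np.float32)*1000);print(m.sum(),np.round(c,1),np.round(s,1),a,np.median(W0[m][:,2]),W0[m].mean(0))
E
```

```text
292 [ 601.2 -130.7] [48.  54.8] 20.435272216796875 0.07747837196742129
76 [ 602.2 -135. ] [28.6 27.4] 28.038976669311523 0.035258183610331804 [ 0.60226066 -0.1358913   0.03538151]
```

View pics/crop5.png

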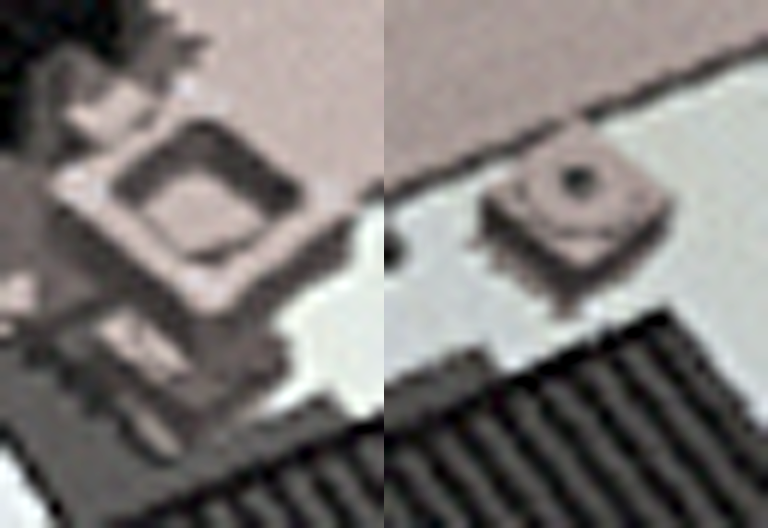

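The left panel shows the ring's hole centred at about (382.5,253.4) px; the right panel shows the bolt's centre dimple at about (381.7,264.5) px. I use this side-camera difference to correct the position.

```bash
python3 - <<'E'
from h import *
r=np.radians
a=ray("side",(382.54,253.38),.0767);b=ray("side",(381.7,264.54),.0345);print("ring",a,"bolt",b)
d=(b-a)[:2];print(d*1000)
s=get_state();p=np.array([.589,-.092,.062]);p[:2]+=d
movel([*p[:2],.045],v=.1);st("pre")
L=[]
def stop(s):
    L.append((round(s["tcp_pos"][2],4),round(s["contact_force"][2],1)));return s["contact_force"][2]>2
q,s,i=guarded([*p[:2],.045],[0,0,-1],13,.002,stop,.03);st("down",i);print(L)
E
```

```text
ring [ 0.60320434 -0.13088909  0.0767    ] bolt [ 0.60405055 -0.13234239  0.0345    ]
[ 0.8462074  -1.45329252]
pre 30.42 tcp [ 0.5893 -0.0932  0.044 ] F [-0.4 -0.2 -4.3] T [-0.06 -0.09  0.01] w 0.0132
down 13 33.67 tcp [ 0.5901 -0.0937  0.0214] F [-5.3  4.  17.8] T [ 0.84  1.15 -0.03] w 0.0138
[(np.float64(0.043), np.float64(-5.0)), (np.float64(0.0409), np.float64(-4.2)), (np.float64(0.0389), np.float64(-5.2)), (np.float64(0.0369), np.float64(-3.5)), (np.float64(0.0348), np.float64(-5.2)), (np.float64(0.0328), np.float64(-3.3)), (np.float64(0.0308), np.float64(-4.7)), (np.float64(0.0288), np.float64(-4.1)), (np.float64(0.0269), np.float64(-4.9)), (np.float64(0.0248), np.float64(-5.6)), (np.float64(0.0229), np.float64(-4.8)), (np.float64(0.0214), np.float64(1.8)), (np.float64(0.0214), np.float64(17.8))]
```

Ring is fully seated on the first try (underside at 18 mm, then a firm stop). Now release and regrip by the handle.

```bash
python3 - <<'E'
from h import *
th=np.radians(109.5);bolt=np.array([.6045,-.134]);e=np.array([np.cos(th),np.sin(th)])
s=get_state();p=s["tcp_pos"]
ctrl.ungrasp();movel([p[0],p[1],.13],v=.25)
g=bolt+.15*e
ctrl.movep([*g,.13],quat(th));
im,W=cloud("side");cv2.imwrite("pics/side3.png",im)
movel([*g,.05],v=.2)
q,s,i=guarded([*g,.05],[0,0,-1],7,.004,lambda s:s["contact_force"][2]>5,.06);st("down",i)
ctrl.close_gripper(25);st("grip")
f=lambda a:cv2.convertScaleAbs(cv2.resize(a,None,fx=5,fy=5,interpolation=cv2.INTER_CUBIC),alpha=1.3)
im,W=cloud("side");cv2.imwrite("pics/crop6.png",f(im[190:300,300:440]))
E
```

```text
down 7 39.39 tcp [0.5542 0.0074 0.0217] F [ 0.1 -0.1  0.2] T [0.04 0.02 0.03] w 0.0856
grip 39.99 tcp [0.5545 0.0074 0.0221] F [0.3 0.3 1.1] T [ 0.06  0.13 -0.  ] w 0.0214
```

View pics/crop6.png

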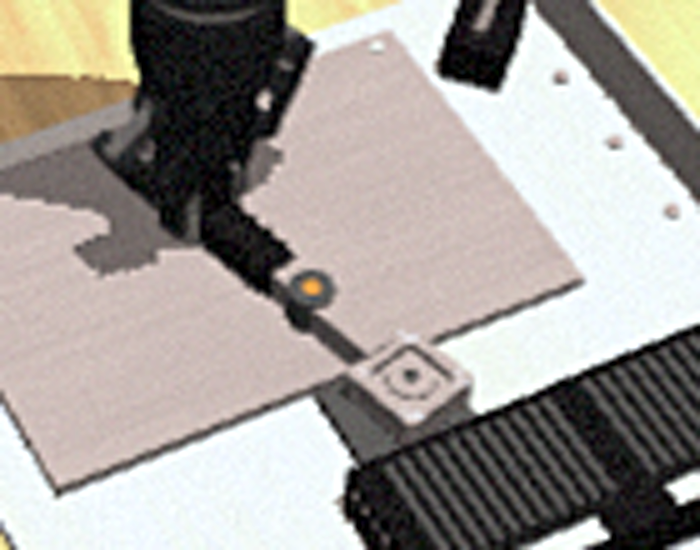

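The picture shows the ring fully down around the bolt head (bolt at crop (410,375)) and the gripper on the black handle. Now turning with force monitoring.

```bash
cat > turn.py <<'E'
from h import *
th0=np.radians(109.5);bolt=np.array([.6045,-.134]);z=.0220
e=lambda a:np.array([np.cos(a),np.sin(a)]);t=lambda a:np.array([np.sin(a),-np.cos(a)])
def meas(a):
    s=get_state();return -s["contact_force"][:2]@t(a),s["tcp_pos"][:2]
a=th0;L=[]
for i in range(24):                     # free run, about the bolt
    a-=.025;movel([*(bolt+.15*e(a)),z],a,.06);f,x=meas(a)
    act=np.arctan2(*(x-bolt)[::-1]);L.append((round(th0-a,3),round(th0-act,3),round(f,1)))
    if f>5.5:break
print(L);st("tight?")
act=np.arctan2(*(meas(a)[1]-bolt)[::-1])
piv=bolt+.07*e(act);h=a                 # bend about the pivot
x0=bolt+.15*e(a);b=0;off=np.arctan2(*(x0-piv)[::-1]);pk=0;xp=None;M=[]
for i in range(26):
    b+=.015;movel([*(piv+.08*e(off-b)),z],a-b,.04);f,x=meas(a-b)
    ang=np.arctan2(*(x-piv)[::-1])
    if f>pk: pk,angp=f,ang
    M.append((round(b,3),round(act-ang,3),round(f,1)))
    if pk>7 and angp-ang>.13 and f<.75*pk:break
    if f>25 or act-ang>.24:break
print(M);st("end")
E
python3 turn.py
```

```text
[(np.float64(0.025), np.float64(0.028), np.float64(-1.1)), (np.float64(0.05), np.float64(0.053), np.float64(-0.1)), (np.float64(0.075), np.float64(0.078), np.float64(-1.2)), (np.float64(0.1), np.float64(0.103), np.float64(-1.6)), (np.float64(0.125), np.float64(0.127), np.float64(-2.0)), (np.float64(0.15), np.float64(0.152), np.float64(-1.1)), (np.float64(0.175), np.float64(0.177), np.float64(-1.8)), (np.float64(0.2), np.float64(0.202), np.float64(-1.1)), (np.float64(0.225), np.float64(0.227), np.float64(-1.2)), (np.float64(0.25), np.float64(0.252), np.float64(-0.7)), (np.float64(0.275), np.float64(0.277), np.float64(0.4)), (np.float64(0.3), np.float64(0.302), np.float64(-1.6)), (np.float64(0.325), np.float64(0.327), np.float64(-1.4)), (np.float64(0.35), np.float64(0.352), np.float64(-1.3)), (np.float64(0.375), np.float64(0.377), np.float64(-1.1)), (np.float64(0.4), np.float64(0.403), np.float64(-1.2)), (np.float64(0.425), np.float64(0.428), np.float64(-1.2)), (np.float64(0.45), np.float64(0.453), np.float64(-0.8)), (np.float64(0.475), np.float64(0.477), np.float64(-0.7)), (np.float64
[... 341 characters left out ...]
 np.float64(0.043), np.float64(6.5)), (0.06, np.float64(0.059), np.float64(6.1)), (0.075, np.float64(0.075), np.float64(5.5)), (0.09, np.float64(0.09), np.float64(6.1)), (0.105, np.float64(0.105), np.float64(7.0)), (0.12, np.float64(0.12), np.float64(6.1)), (0.135, np.float64(0.136), np.float64(6.6)), (0.15, np.float64(0.151), np.float64(6.0)), (0.165, np.float64(0.166), np.float64(6.1)), (0.18, np.float64(0.182), np.float64(5.7)), (0.195, np.float64(0.197), np.float64(4.6)), (0.21, np.float64(0.213), np.float64(6.2)), (0.225, np.float64(0.227), np.float64(6.0)), (0.24, np.float64(0.242), np.float64(6.6))]
end 49.54 tcp [0.6525 0.0073 0.0221] F [-4.1  6.8 11.2] T [ 1.23  0.88 -0.08] w 0.0215
```

```bash
python3 - <<'E'
from h import *
f=lambda a:cv2.convertScaleAbs(cv2.resize(a,None,fx=5,fy=5,interpolation=cv2.INTER_CUBIC),alpha=1.3)
im,W=cloud("side");cv2.imwrite("pics/crop7.png",f(im[180:300,320:450]));st()
E
```

```text
49.59 tcp [0.6525 0.0073 0.0221] F [-3.8  5.7  9.8] T [ 1.27  0.79 -0.13] w 0.0216
```

View pics/crop7.png

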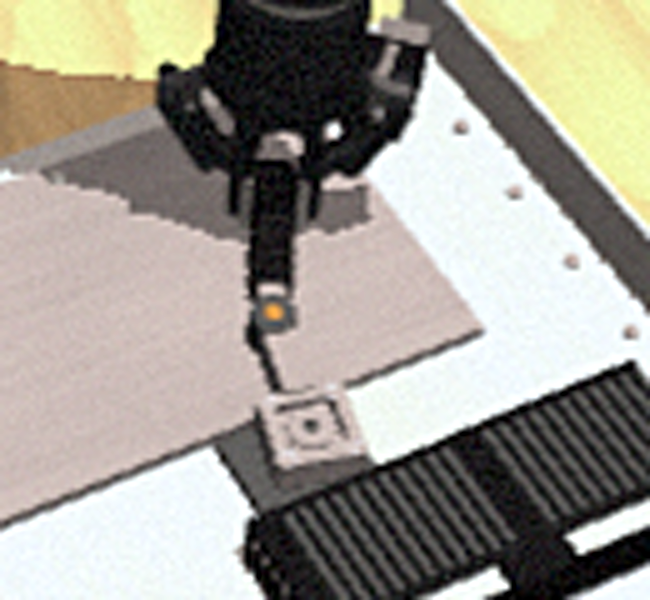

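```bash
python3 - <<'E'
from h import *
P=lambda x,y,z:ray("side",(320+(x+.5)/5-.5,180+(y+.5)/5-.5),z)[:2]
an=lambda v:np.degrees(np.arctan2(v[1],v[0]))
b=P(311,426,.0345);
for z in(.038,.042,.046):
    p=P(272,313,z);print(z,p,"neck",an(p-b),np.hypot(*(p-b)))
h0,h1=P(270,285,.042),P(274,170,.042);print("handle",an(h1-h0),h0,h1)
tcp=get_state()["tcp_pos"][:2];print("tcp from bolt",an(tcp-b),np.hypot(*(tcp-b)),"piv->tcp",an(tcp-p),np.hypot(*(tcp-p)))
# ring edges
for q in(((262,408),(275,470)),((340,385),(372,455)),((255,408),(340,387)),((275,470),(372,452))):
    print("ring edge",an(P(*q[1],.036)-P(*q[0],.036)))
E
```

```text
0.038 [ 0.61609186 -0.06290241] neck 80.17296595902693 0.07130603623552845
0.042 [ 0.61436872 -0.0658529 ] neck 81.17760051247603 0.0681152048493801
0.046 [ 0.61264558 -0.0688034 ] neck 82.2806053443443 0.06494736910429631
handle 62.94098263400878 [ 0.62149059 -0.04862493] [0.65805518 0.02295477]
tcp from bolt 70.93700224636986 0.14865838236175813 piv->tcp 62.38797940128618 0.08593455943345686
ring edge -106.02795502757432
ring edge -96.45042417671226
ring edge -5.08712857227145
ring edge -9.395609852079927
```

The handle is visibly bent: neck at about 81°, handle at about 63°. It has clicked and needs no more force. I ease it back part way, let go, retreat and check.

```bash
python3 - <<'E'
from h import *
piv=np.array([.6045,-.134])+.07*np.array([np.cos(np.radians(80.3)),np.sin(np.radians(80.3))])
x=get_state()["tcp_pos"][:2]-piv;R=np.hypot(*x);a=np.arctan2(x[1],x[0]);y=np.arctan2(1,0)
yaw=a-.0
s=get_state();w,i,j,k=s["eef_rot"];M=Ro.from_quat([i,j,k,w]).as_matrix();yaw=np.arctan2(M[1,0],M[0,0])
for d in(.08,.16):
    movel([*(piv+R*np.array([np.cos(a+d),np.sin(a+d)])),.0225],yaw+d,.04);st(d)
ctrl.ungrasp();st("open")
p=get_state()["tcp_pos"];movel([p[0],p[1],.16],v=.2);ctrl.movep([.45,.15,.25],quat(yaw+.16))
im,W=cloud("side");W=W.reshape(-1,3)
for lo,hi in(((.66,-.29),(.79,-.14)),((.54,-.30),(.654,-.155))):
    m=(W[:,0]>lo[0])&(W[:,0]<hi[0])&(W[:,1]>lo[1])&(W[:,1]<hi[1])&(W[:,2]>.052)&(W[:,2]<.075)
    c,s,a=cv2.minAreaRect(W[m][:,:2].astype(np.float32)*1000);print(np.round(c,1),np.round(s,1),round(a,1))
cv2.imwrite("pics/crop8.png",cv2.convertScaleAbs(cv2.resize(im[100:420,240:500],None,fx=1.8,fy=1.8,interpolation=cv2.INTER_CUBIC),alpha=1.2));st()
E
```

```text
0.08 49.94 tcp [0.6462 0.0101 0.0221] F [0.9 3.6 1.3] T [ 0.73 -0.03  0.32] w 0.0214
0.16 50.25 tcp [0.6402 0.0121 0.0222] F [-1.5  3.4  0.4] T [0.6  0.12 0.47] w 0.0212
open 50.89 tcp [0.6407 0.0121 0.0226] F [-0.2 -0.2  1.2] T [-0.01  0.01 -0.02] w 0.0851
[ 714.4 -213. ] [93.4 63.2] 4.9
[ 604.9 -221.1] [92.3 64.2] 3.9
52.77 tcp [0.4509 0.1494 0.2496] F [ 0.6 -0.7  0.4] T [-0.   -0.02  0.  ] w 0.0854
```

View pics/crop8.png

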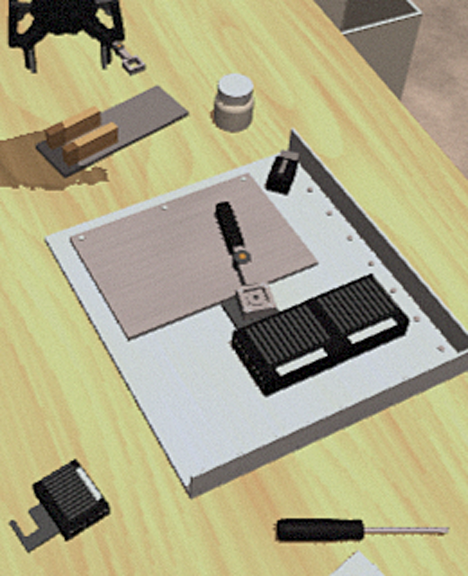

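The handle has sprung back straight, the wrench lies seated on the bolt, the modules are flush (spacing about 110 mm) and the bystanders are untouched. Handing in.

```bash
python3 -c "
from station import ticket;print(ticket.close_job())"
```

```text
the job is handed in; nothing more can be done
None
```

I handed the job in at about 53 s: module flush, wrench seated and left lying on the bolt. The click was judged from the handle's visible bend of roughly 0.25–0.31 rad, close to the 0.31 forced-on limit, because the force readings never showed the 10–13 N peak.

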